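# Unlock the gem light box and hold its sprung shutter half open

### The arm

A 6-joint arm with a two-finger parallel gripper is mounted at the origin on a cart in front of the work surface, level with it; the furniture and walls round the work are solid. World frame = base frame: x ahead of the robot, y to its left, z up, the work surface at z = 0. Lengths are in m, angles in rad, forces in N, time in s.
With the tool pointing down it reaches from about 0.35 to 0.975 m from the base axis. Payload 4.9 kg.
Tool frame: the origin (TCP) lies at the very end of the fingers, on their centre line; the grasp point (between the pads) lies 19 mm behind it (bot.tcp_to_grasp is the z of the grasp point in the tool frame, in m); z points along the fingers, x is the direction in which the jaws open and shut, and the axes are right-handed (so a half turn about z gives the same grasp; the last joint's range is limited). The gripper opens to 85 mm and grips with 20 to 120 N. Pads are 22 mm wide; open, the fingers measure 114 mm over their backs; the gripper's body (76 mm by 85 mm) begins 54 mm behind the grasp point. The pads swing forward as they close: fully open they stand 13 mm farther back than shut.
Start: joints at [1.061, 0.053, 1.613, -0, 1.476, -0.119], TCP at [0.238, 0.578, 0.231] pointing down, gripper open.
Joint ranges: [-3.01, 3.01], [-1.01, 2.22], [0.06, 2.58], [-1.02, 4.17], [0.09, 2.62], [-3.14, 3.14]. Speed limits (rad/s): [2.57, 2.57, 3.14, 3.14, 3.14, 3.14].

### API

Orientations are given as a rotation vector (axis times angle).
In Python, from workcell import bot gives the robot as it stands. The module is installed in compiled form; this text tells all that it offers.
- The arm moves only by the shell command python3 -m handwheel 'ROWS'. ROWS is JSON, a list that holds one entry, the list of rows, each a list of 7 numbers: the shift along the tool's x, y, z as a fraction of full scale, then the turn, a rotation vector about the tool's x, y, z as a fraction of full scale, then the closure, from -1 (fully open) to 1 (shut), so that 0 is half open. A call has 1 to 20 rows; each row shifts and turns the commanded pose from where the row before left it, along the tool's axes as they then stand; what a row does not reach is not made up. Full scale, the value 1, is 0.5 m for a shift and pi rad for a turn. A row lasts 1/12 s, in which the tool goes at most 41.7 mm and 7.16 degrees, less where a joint would pass 70% of its speed; a pose out of reach is approached as far as the arm can. A call with a number of a shift or a turn outside -1 to 1 is refused whole. A call with a gripper value outside its range is refused whole. The fingers move at their own pace and stop on an object; the grip force is fixed at half the most. Time passes only in rows, so rows that do not move let the fingers close. It gives the time, the measured TCP pose, the force and the opening at its end, in the units of the state.
- bot.get_state(): the state, without advancing time (a new reading comes with each control period).
- bot.get_image(name): name is "scene" or "top"; returns the picture (480x640x3 uint8, red, green, blue); there is no depth.
- bot.camera_info(name): a dict with "fx", "fy", "cx", "cy" (pixels), "xyz" and "rotation" of the camera in the world. Camera axes: x right, y up, looking along -z (the intrinsics and any distortion apply to the point x, -y, -z); pixel columns grow to the right and rows downward; lengths in m; the calibration is good to about 2 mm. A picture is of the moment at which its call begins. camera_info takes no time and is no camera call.
- bot.close_job(): hands the job in, once; it reports no verdict.
The state is a dict: "time_s": time; "joint_pos": joint angles; "qd": joint speeds; "joint_torque": joint torques, N m; "ee_pos": TCP position; "orientation": TCP orientation; "wrist_force": force on the tool from outside, world axes, zero at the start; "torque": the same for the moment, N m; "gripper_width": opening from 0.0 (shut) to 1.0 (fully open).
Only numpy, scipy, OpenCV 4.12 (cv2) and the standard library are available. Lean on these libraries where they do the work, as an engineer would, in place of code of your own. Each camera call takes 0.05 s, during which the arm holds its last target.

### The job

Unlock the gem light box: turn the bayonet locking bolt anticlockwise (seen from above) to its stop, lift it straight out and leave it in the small white tray. Then slide the sprung shutter open by its upright thumb piece, against the spring, and finish while still holding it half open, so that half of the window is uncovered; the shutter must not be let go at the end. Leave the bench block, the silver cuff and the magnifier where they are.

Things in the scene. Friction and masses are not known exactly. Their poses are not given: they have to be found in the camera images.
- light_box: Fixed grey metal box, 100 (its x) by 240 mm (its y, -100 to +140), 45 mm high; origin on the bench top. White window at y = -67 to -7, covered at the start by the 4 mm steel shutter plate (upper face 50 mm above the bench, 69 mm wide, y = -68 to +62 when closed) between rails 53.5 mm high. Long dark rail marks: closed, half and full travel of the plate's -y edge.
- socket (a point): Centre of the keyhole of the bayonet socket, at x = 0, y = +80 mm of the box, in the 45 mm high top face. The keyhole's slot runs along the box's x axis; the 8 mm plate is hollow below for the bolt's lugs.
- bolt_head (a point): Centre of the gripping bar of the loose steel locking bolt that stands in the socket and blocks the shutter; 74 mm above the bench at the start. Bar 36 mm long (its x), 12 mm thick (its y), 40 mm high (20 above and 20 below this point), on a round flange 30 mm wide whose top is 20.5 mm below this point. Foot of the bolt 45 mm below this point. 0.05 to 0.1 kg.
- shutter_travel (a joint): Travel of the shutter in m along the box's +y axis (towards the socket): 0 closed, 0.06 fully open, half is 0.03. A spring pulls it shut: about 4.5 N when closed, rising by 1.8 N per 10 mm to 10 N at half and 15 N fully open. With the bolt in place it moves only a few mm.
- thumb_grip (a point): Middle of the free upright steel thumb piece on the shutter plate, 75 mm above the bench; moves with the shutter. The piece is 10 mm thick (along the box's y), 30 mm wide (along x) and stands from the plate at 50 mm up to 92 mm above the bench; at closed it is at x = 0, y = -61 mm of the box. Site axes are those of the box.
- shutter: The sliding steel shutter with its thumb piece; its origin is that of the box shifted by the shutter's travel (not on the piece).
- bolt: The locking bolt, 65 mm long; origin at the centre of its foot, z along it, x along its bar and its two foot lugs (28 mm tip to tip). At the start the bar is 0.95 to 1.2 rad clockwise (from above) of the box's x axis; it comes out only when turned anticlockwise to a stop, with the bar parallel to the box's x axis within about 0.1 rad. Sideways play 2 mm; lift over 20 mm to clear.
- stone_tray: Fixed shallow white tray, 101 mm (its x) by 131 mm (its y), inner floor 82 x 112 mm and 2 mm above the bench, rim 16 mm high; origin under its centre.
- bench_block: Bystander: loose square steel block 62 x 62 x 20 mm behind the box; origin under its centre.
- silver_cuff: Bystander: loose open silver bracelet 54 x 59 x 22 mm behind the box; origin under its centre.
- loupe_glass: Bystander: loose round magnifier with black handle, 42 x 87 x 9 mm, left of the cuff; origin under its centre.
Mind the look-alikes: they are no part of the job. Of the things shaped like the bolt, the bare steel one is meant.

How it is judged:
By the outcome, as a careful person would: the job done as asked, in the order asked, and still so for the second after the job is handed in, while the arm keeps its last pose, push and grip.
It also fails if it takes over 51 s, if anything falls off the work surface, if the arm or the gripper's body presses on something with over 40 N, if the wrist force passes 120 N, or if a joint passes its speed limit or range.

## Working session

There is one attempt and no reset: what is moved stays moved. The work goes in short steps, Python scripts to look and compute and a shell command to move; the robot and the scene stay as the last step left them, time stands still between calls to the robot, and variables do not carry over. Pictures are saved under pics/ and viewed, and the job is handed in when it is done.

```bash
mkdir -p pics; python3 - <<'E'
from workcell import bot
import cv2,numpy as np
s=bot.get_state()
for k,v in s.items(): print(k,np.round(v,4))
print(bot.tcp_to_grasp)
for n in("scene","top"):
    print(n,bot.camera_info(n)); cv2.imwrite(f"pics/{n}0.png",bot.get_image(n)[:,:,::-1])
E
```

```text
time_s 0.0
joint_pos [ 1.061   0.0534  1.6143  0.      1.476  -0.119 ]
qd [-0.0004 -0.0008  0.0001  0.0009 -0.0002  0.0002]
joint_torque [ 6.00000e-04 -3.93692e+01 -3.70170e+01 -1.00000e-04  7.10000e-03
 -0.00000e+00]
ee_pos [0.2378 0.5773 0.23  ]
orientation [ 2.6097  1.7473 -0.0029]
wrist_force [ 0.0167 -0.3398 -0.6764]
torque [-0.0116 -0.0302 -0.0031]
gripper_width 0.9975
-0.0187
scene {'fx': 573.5176261066712, 'fy': 573.5176261066712, 'cx': 317.8568752707976, 'cy': 231.34125969307004, 'xyz': array([0.18754909, 0.38601111, 0.80291496]), 'rotation': array([ 0.33583807, -0.79290243, -2.2662072 ])}
top {'fx': 550.7798896583055, 'fy': 550.7798896583055, 'cx': 308.37169401977684, 'cy': 233.697318106745, 'xyz': array([ 0.42570164, -0.02128777,  1.08224433]), 'rotation': array([ 0.13260352, -0.12011395, -1.5985759 ])}
```

View pics/scene0.png

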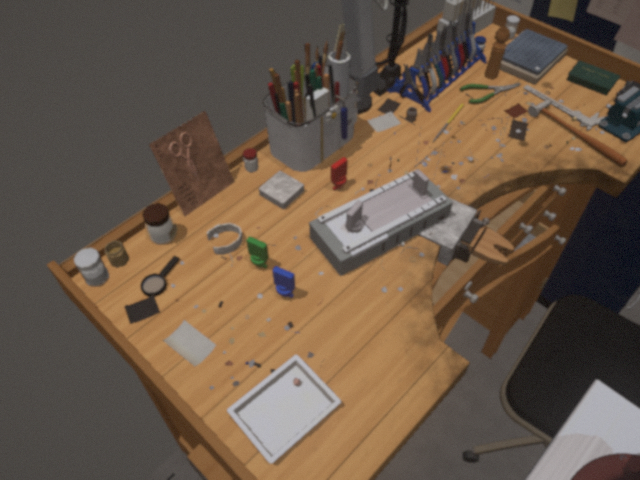

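View pics/top0.png

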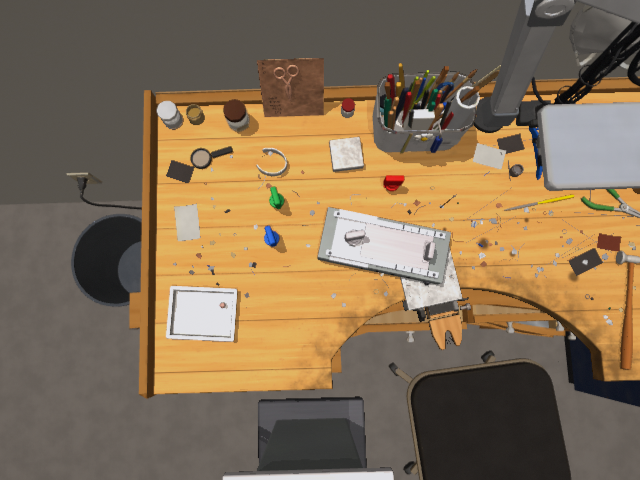

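The top view shows the grey box at about (385,245), with the bare steel bolt at (355,237) and the thumb piece at (430,250). Look-alikes for the bolt are green (276,198), blue (270,236) and red (394,182). The white tray is at (203,313), and the white paper at (188,222) could be taken for it. I choose the bare steel piece standing in the box and check it in a close crop.

```bash
cat > h.py <<'E'
import numpy as np,cv2
from scipy.spatial.transform import Rotation as R
from workcell import bot
def cam(n):
    c=bot.camera_info(n); return c,R.from_rotvec(c['rotation']).as_matrix(),np.array(c['xyz'])
def ray(n,u,v):
    c,M,o=cam(n); d=M@np.array([(u-c['cx'])/c['fx'],-(v-c['cy'])/c['fy'],-1]); return o,d
def onz(n,u,v,z):
    o,d=ray(n,u,v); return o+d*(z-o[2])/d[2]
def proj(n,p):
    c,M,o=cam(n); q=M.T@(np.array(p)-o); return c['cx']+c['fx']*q[0]/-q[2], c['cy']-c['fy']*q[1]/-q[2]
def tri(a,b):
    (o1,d1),(o2,d2)=ray('top',*a),ray('scene',*b)
    A=np.c_[d1,-d2]; t=np.linalg.lstsq(A,o2-o1,rcond=None)[0]
    p,q=o1+t[0]*d1,o2+t[1]*d2; return (p+q)/2,np.linalg.norm(p-q)
E
python3 - <<'E'
import cv2
t=cv2.imread('pics/top0.png'); s=cv2.imread('pics/scene0.png')
a=cv2.resize(t[195:295,310:465],None,fx=5,fy=5,interpolation=cv2.INTER_CUBIC); cv2.imwrite('pics/c1.png',a)
b=cv2.resize(s[160:285,300:460],None,fx=4.7,fy=4.7,interpolation=cv2.INTER_CUBIC); cv2.imwrite('pics/c2.png',b)
E
```

```text
(no output)
```

View pics/c1.png

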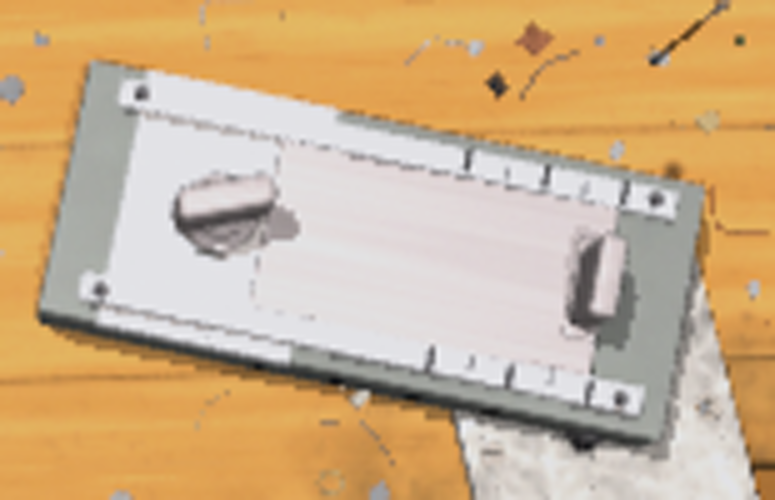

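View pics/c2.png

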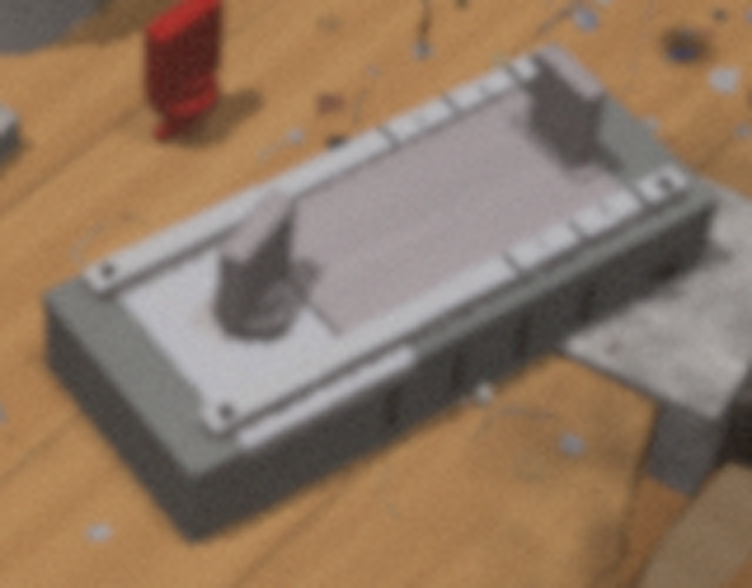

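```bash
python3 - <<'E'
from h import *
f=lambda x,y:(310+(x+.5)/5-.5,195+(y+.5)/5-.5)
g=lambda x,y:(300+(x+.5)/4.7-.5,160+(y+.5)/4.7-.5)
C=[onz('top',*f(*p),.045) for p in [(92,62),(703,183),(658,438),(41,312)]]
D=[onz('scene',*g(*p),.045) for p in [(45,297),(545,45),(716,205),(192,475)]]
# box coords: +x? corners A(far-left: y=140), B(far-right: y=-100)
for Q in(C,D):
    Q=np.array(Q)[:,:2]; print(np.round(Q,4))
    print('sides',[round(np.linalg.norm(Q[i]-Q[(i+1)%4]),4) for i in range(4)])
    # far side (world +x) ; box y dir approx world +y -> box x approx world +x
    B=np.array([[.05,.14],[.05,-.1],[-.05,-.1],[-.05,.14]])
    qc,bc=Q.mean(0),B.mean(0); H=(B-bc).T@(Q-qc); U,S,V=np.linalg.svd(H); M=V.T@U.T
    th=np.arctan2(M[1,0],M[0,0]); t=qc-M@bc
    print('th',th,'origin',t,'res',np.round(Q-(B@M.T+t),4).tolist())
    for nm,p in dict(socket=(0,.08),thumb=(0,-.061)).items(): print(nm,M@p+t)
# bolt bar top at z=.094, ends in top crop
for a,b,n,F in[((180,205),(272,188),'top',f),((222,228),(280,200),'scene',g)]:
    p=onz(n,*F(*a),.094);q=onz(n,*F(*b),.094);print('bolt',n,(p+q)/2,np.linalg.norm(p-q),np.arctan2(*(q-p)[1::-1]))
p=onz('top',*f(613,237),.092);q=onz('top',*f(605,318),.092);print('thumb top edge',p,q)
# tray corners top rim z=.016
T=[onz('top',*p,.016)[:2] for p in[(170,287),(238,289),(236,341),(167,339)]]
print(np.round(T,4),np.mean(T,0))
E
python3 - <<'E'
import cv2
t=cv2.imread('pics/top0.png')
cv2.imwrite('pics/c3.png',cv2.resize(t[275:355,155:255],None,fx=6,fy=6,interpolation=cv2.INTER_CUBIC))
E
```

```text
[[ 0.6442 -0.055 ]
 [ 0.5895 -0.2857]
 [ 0.4932 -0.2619]
 [ 0.5482 -0.0321]]
sides [np.float64(0.2371), np.float64(0.0992), np.float64(0.2363), np.float64(0.0987)]
th -0.2342426488261129 origin [ 0.5641242  -0.17813062] res [[-0.0011, -0.0014], [-0.0, 0.0013], [0.0009, 0.0019], [0.0002, -0.0018]]
socket [ 0.58269271 -0.10031538]
thumb [ 0.54996571 -0.23746473]
[[ 0.6417 -0.0505]
 [ 0.5888 -0.2781]
 [ 0.4904 -0.255 ]
 [ 0.5485 -0.0283]]
sides [np.float64(0.2337), np.float64(0.1011), np.float64(0.2341), np.float64(0.0958)]
th -0.2383981347146 origin [ 0.56262303 -0.1724146 ] res [[-0.0026, -0.0023], [0.0012, 0.0033], [-0.0001, 0.0027], [0.0014, -0.0037]]
socket [ 0.58151474 -0.0946772 ]
thumb [ 0.5482181  -0.23168937]
bolt top [ 0.58241121 -0.10017697  0.094     ] 0.03403727118013381 -1.4184007131976364
bolt scene [ 0.58634581 -0.09883064  0.094     ] 0.02444964105119127 -1.821096327494898
thumb top edge [ 0.56333162 -0.23977809  0.092     ] [ 0.53393928 -0.23493761  0.092     ]
[[0.5023 0.2555]
 [0.4943 0.1238]
 [0.3958 0.1286]
 [0.4035 0.2603]] [0.44897956 0.19201878]
```

View pics/c3.png

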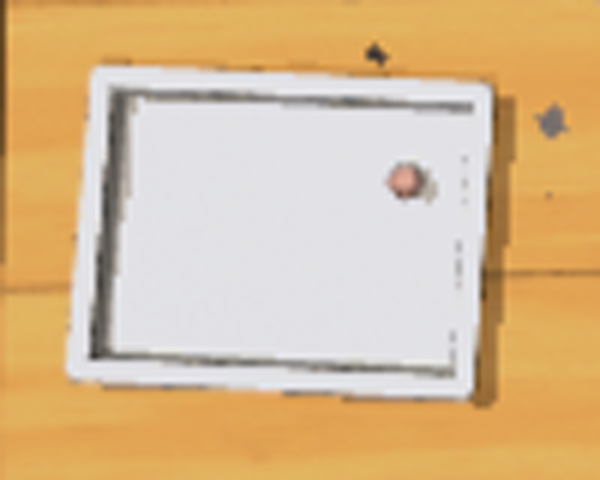

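Measurements agree. The box face is 0.237 × 0.099 m (given 0.240 × 0.100), its yaw is −0.235, and the socket is at (0.5825, −0.100). The bolt bar is 1.18 rad clockwise and matches the socket position to under 1 mm. The tray centre is (0.449, 0.192), with a rim of about 0.099 × 0.132 m. The crop confirms that the bare steel bolt stands in the box. Now I move over the bolt.

```bash
python3 -m handwheel '[[[-0.0495,0.0577,0,0,0,0,-1],[-0.0495,0.0577,0,0,0,0,-1],[-0.0495,0.0577,0,0,0,0,-1],[-0.0495,0.0577,0,0,0,0,-1],[-0.0495,0.0577,0,0,0,0,-1],[-0.0495,0.0577,0,0,0,0,-1],[-0.0495,0.0577,0,0,0,0,-1],[-0.0495,0.0577,0,0,0,0,-1],[-0.0495,0.0577,0,0,0,0,-1],[-0.0495,0.0577,0,0,0,0,-1],[-0.0495,0.0577,0,0,0,0,-1],[-0.0495,0.0577,0,0,0,0,-1],[-0.0495,0.0577,0,0,0,0,-1],[-0.0495,0.0577,0,0,0,0,-1],[-0.0495,0.0577,0,0,0,0,-1],[-0.0495,0.0577,0,0,0,0,-1],[-0.0495,0.0577,0,0,0,0,-1],[-0.0495,0.0577,0,0,0,0,-1],[-0.0495,0.0577,0,0,0,0,-1],[-0.0495,0.0577,0,0,0,0,-1]]]'
python3 -m handwheel '[[[0,0,0,0,0,0.0364,-1],[0,0,0,0,0,0.0364,-1],[0,0,0,0,0,0.0364,-1],[0,0,0,0,0,0.0364,-1],[0,0,0,0,0,0.0364,-1],[0,0,0,0,0,0.0364,-1],[0,0,0,0,0,0.0364,-1],[0,0,0,0,0,0.0364,-1],[0,0,0,0,0,0.0364,-1],[0,0,0,0,0,0,-1]]]'
cat >> h.py <<'E'
def st(tx=None,ty=None,tz=None,tyaw=None):
    s=bot.get_state(); M=R.from_rotvec(s['orientation']).as_matrix(); p=np.array(s['ee_pos'])
    yaw=np.arctan2(M[1,0],M[0,0])
    print('t',s['time_s'],'p',np.round(p,4),'yaw',round(yaw,4),'zax',np.round(M[:,2],3),'F',np.round(s['wrist_force'],1),'T',np.round(s['torque'],2),'w',round(float(s['gripper_width']),3),'q',np.round(s['joint_pos'],2))
    if tx is not None: print('tool shift frac',np.round(M.T@(np.array([tx,ty,tz])-p)/.5,4))
    if tyaw is not None: print('tool z turn frac',round((yaw-tyaw)/np.pi,4))
E
python3 -c "
from h import *
st(.5825,-.1,.0575,.153)"
```

```text
time_s: 1.77
ee_pos: [0.5832, -0.1015, 0.2307]
orientation: [-2.61, -1.747, 0.001]
wrist_force: [0.3, 0.2, 0.3]
gripper_width: 1.001
time_s: 2.6
ee_pos: [0.5827, -0.0995, 0.2306]
orientation: [-3.132, -0.234, 0.002]
wrist_force: [-0.7, -0.3, -0.3]
gripper_width: 0.996
t 2.6 p [ 0.5827 -0.0995  0.2306] yaw 0.149 zax [-0.001  0.    -1.   ] F [-0.7 -0.3 -0.3] T [0.   0.02 0.02] w 0.996 q [-0.3  -0.03  1.69  0.    1.48 -0.44]
tool shift frac [-1.000e-04  1.100e-03  3.463e-01]
tool z turn frac -0.0013
```

```bash
python3 -m handwheel '[[[0,0,0.045,0,0,0,-0.5],[0,0,0.05,0,0,0,-0.5],[0,0,0.05,0,0,0,-0.5],[0,0,0.05,0,0,0,-0.5],[0,0,0.04,0,0,0,-0.5],[0,0,0.02,0,0,0,-0.5],[0,0,0,0,0,0,-0.5]]]'
python3 -c "
from h import *
st(.5825,-.1,.0575,.153)
for n in('top','scene'):
    u,v=proj(n,(.5825,-.1,.09));u=int(u);v=int(v);im=bot.get_image(n)[:,:,::-1];cv2.imwrite('pics/d_%s.png'%n,cv2.resize(im[max(v-60,0):v+60,u-70:u+70],None,fx=5,fy=5,interpolation=cv2.INTER_CUBIC))
"
```

```text
time_s: 3.18
ee_pos: [0.5808, -0.099, 0.1003]
orientation: [-3.13, -0.239, 0.009]
wrist_force: [-0.6, 0.3, -0.2]
gripper_width: 0.754
t 3.1833 p [ 0.5808 -0.099   0.1003] yaw 0.1526 zax [-0.006  0.002 -1.   ] F [-0.6  0.3 -0.2] T [ 0.01  0.01 -0.01] w 0.754 q [-0.3   0.09  1.8  -0.    1.26 -0.45]
tool shift frac [0.0036 0.0028 0.0856]
tool z turn frac -0.0001
```

View pics/d_scene.png

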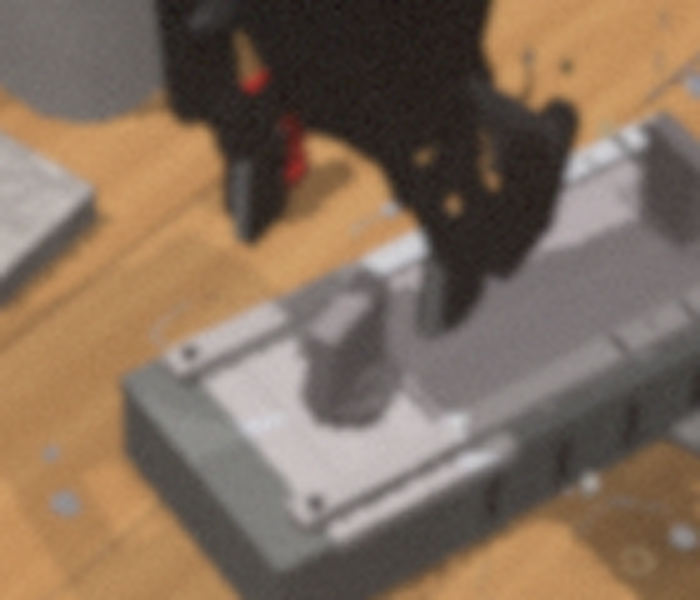

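View pics/d_top.png

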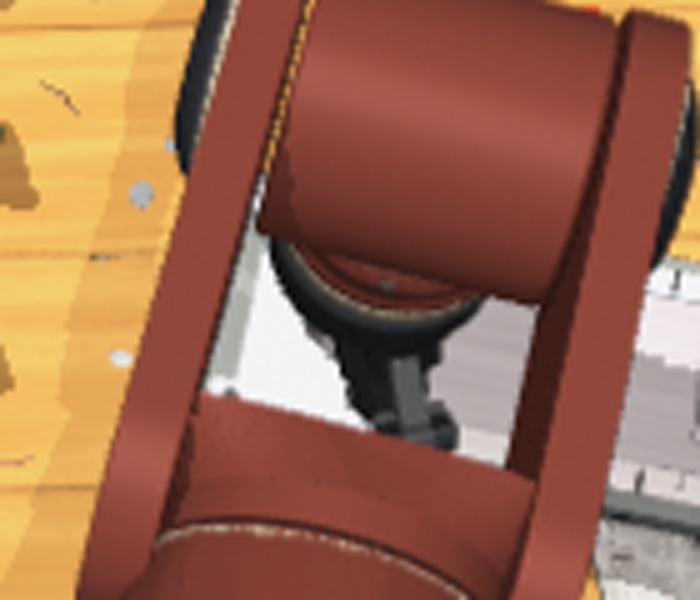

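Scene view: the jaws straddle the steel bar (tips at crop (250,235) and (435,325), bar between them at (345,320)). Next I go down and close.

```bash
python3 -m handwheel '[[[0.0018,0.0014,0.03,0,0,0,-0.5],[0.0018,0.0014,0.03,0,0,0,-0.5],[0,0,0.02,0,0,0,-0.5],[0,0,0.0056,0,0,0,-0.5],[0,0,0,0,0,0,-0.5],[0,0,0,0,0,0,-0.5]]]'
python3 -c "
from h import *
st(.5825,-.1,.0575,.153)"
```

```text
time_s: 3.78
ee_pos: [0.5857, -0.1009, 0.0621]
orientation: [3.132, 0.237, 0.002]
wrist_force: [-0.1, 0.6, 0.4]
gripper_width: 0.752
t 3.7833 p [ 0.5857 -0.1009  0.0621] yaw 0.151 zax [ 0.001 -0.    -1.   ] F [-0.1  0.6  0.4] T [-0.03 -0.    0.02] w 0.752 q [-0.3   0.14  1.82  0.    1.18 -0.45]
tool shift frac [-0.006  -0.0027  0.0091]
tool z turn frac -0.0006
```

```bash
python3 -m handwheel '[[[-0.005,-0.0022,0.0085,0,0,0,-0.5],[0,0,0,0,0,0,-0.5],[0,0,0,0,0,0,-0.5]]]'
python3 -c "
from h import *
st(.5825,-.1,.0575,.153)"
```

```text
time_s: 4.03
ee_pos: [0.5823, -0.1, 0.057]
orientation: [3.133, 0.237, 0.0]
wrist_force: [-0.0, 0.0, 1.4]
gripper_width: 0.749
t 4.0333 p [ 0.5823 -0.1     0.057 ] yaw 0.1509 zax [ 0. -0. -1.] F [-0.   0.   1.4] T [0.   0.01 0.02] w 0.749 q [-0.3   0.14  1.82  0.    1.17 -0.45]
tool shift frac [ 0.0004  0.0001 -0.001 ]
tool z turn frac -0.0007
```

```bash
python3 -m handwheel '[[[0,0,0,0,0,0,1],[0,0,0,0,0,0,1],[0,0,0,0,0,0,1],[0,0,0,0,0,0,1],[0,0,0,0,0,0,1],[0,0,0,0,0,0,1],[0,0,0,0,0,0,1],[0,0,0,0,0,0,1]]]'
python3 -c "
from h import *
st(.5825,-.1,.0575,.153)"
```

```text
time_s: 4.7
ee_pos: [0.5825, -0.1001, 0.057]
orientation: [3.132, 0.237, 0.001]
wrist_force: [0.4, 0.4, 2.1]
gripper_width: 0.131
t 4.7 p [ 0.5825 -0.1001  0.057 ] yaw 0.1508 zax [ 0. -0. -1.] F [0.4 0.4 2.1] T [-0.01  0.01  0.03] w 0.131 q [-0.3   0.14  1.82 -0.    1.17 -0.45]
tool shift frac [-0.0001 -0.0002 -0.0011]
tool z turn frac -0.0007
```

Width 0.131 (about 11–12 mm) means the bar is held. Now I turn it anticlockwise.

```bash
python3 -m handwheel '[[[0,0,0,0,0,-0.025,1],[0,0,0,0,0,-0.025,1],[0,0,0,0,0,-0.025,1],[0,0,0,0,0,-0.025,1],[0,0,0,0,0,-0.025,1],[0,0,0,0,0,-0.025,1],[0,0,0,0,0,-0.025,1],[0,0,0,0,0,-0.025,1],[0,0,0,0,0,-0.025,1],[0,0,0,0,0,-0.025,1],[0,0,0,0,0,-0.025,1],[0,0,0,0,0,-0.025,1],[0,0,0,0,0,-0.025,1],[0,0,0,0,0,-0.025,1],[0,0,0,0,0,0,1],[0,0,0,0,0,0,1]]]'
python3 -c "
from h import *
st(.5825,-.1,.0575,1.336)"
```

```text
time_s: 6.03
ee_pos: [0.5825, -0.1001, 0.057]
orientation: [2.549, 1.836, 0.0]
wrist_force: [-0.6, 0.8, 1.2]
gripper_width: 0.134
t 6.0333 p [ 0.5825 -0.1001  0.057 ] yaw 1.2484 zax [ 0. -0. -1.] F [-0.6  0.8  1.2] T [ 0.05  0.04 -0.02] w 0.134 q [-0.3   0.14  1.82 -0.    1.17 -1.54]
tool shift frac [ 0.0001 -0.     -0.0011]
tool z turn frac -0.0279
```

```bash
python3 -m handwheel '[[[0,0,0,0,0,-0.01,1],[0,0,0,0,0,-0.01,1],[0,0,0,0,0,-0.008,1],[0,0,0,0,0,0,1]]]' >/dev/null
python3 -c "
from h import *
st(.5825,-.1,.0575,1.336)"
python3 -m handwheel '[[[0,0,0,0,0,-0.01,1],[0,0,0,0,0,0,1],[0,0,0,0,0,0,1]]]' >/dev/null
python3 -c "
from h import *
st(.5825,-.1,.0575,1.336)"
```

```text
t 6.3667 p [ 0.5825 -0.1     0.0569] yaw 1.3371 zax [ 0. -0. -1.] F [-0.7  0.5  2.1] T [0.01 0.   0.04] w 0.136 q [-0.3   0.14  1.82  0.    1.17 -1.63]
tool shift frac [ 0.0001 -0.     -0.0011]
tool z turn frac 0.0004
t 6.6167 p [ 0.5825 -0.1001  0.057 ] yaw 1.3679 zax [ 0. -0. -1.] F [0.3 0.1 2.1] T [ 0.03  0.05 -0.06] w 0.129 q [-0.3   0.14  1.82 -0.    1.17 -1.66]
tool shift frac [ 0.0001 -0.0001 -0.0011]
tool z turn frac 0.0102
```

```bash
for i in 1; do python3 -m handwheel '[[[0,0,0,0,0,-0.01,1],[0,0,0,0,0,0,1],[0,0,0,0,0,0,1]]]' >/dev/null; done
python3 -c "
from h import *
st(.5825,-.1,.0575,1.336)"
python3 -m handwheel '[[[0,0,0,0,0,-0.01,1],[0,0,0,0,0,0,1],[0,0,0,0,0,0,1]]]' >/dev/null
python3 -c "
from h import *
st(.5825,-.1,.0575,1.336)
im=bot.get_image('scene')[:,:,::-1]; cv2.imwrite('pics/e.png',cv2.resize(im[130:290,280:470],None,fx=4,fy=3.7,interpolation=cv2.INTER_CUBIC))"
```

```text
t 6.8667 p [ 0.5826 -0.1002  0.057 ] yaw 1.3996 zax [ 0. -0. -1.] F [ 0.4 -0.6  2.2] T [-0.08  0.02 -0.03] w 0.13 q [-0.3   0.14  1.82 -0.    1.17 -1.7 ]
tool shift frac [ 0.0004 -0.0002 -0.001 ]
tool z turn frac 0.0202
t 7.1167 p [ 0.5825 -0.1004  0.057 ] yaw 1.4308 zax [ 0.    -0.001 -1.   ] F [-0.7 -2.3  2.7] T [-0.33  0.01 -0.12] w 0.136 q [-0.3   0.14  1.82 -0.    1.17 -1.73]
tool shift frac [ 0.0008 -0.0002 -0.0011]
tool z turn frac 0.0302
```

View pics/e.png

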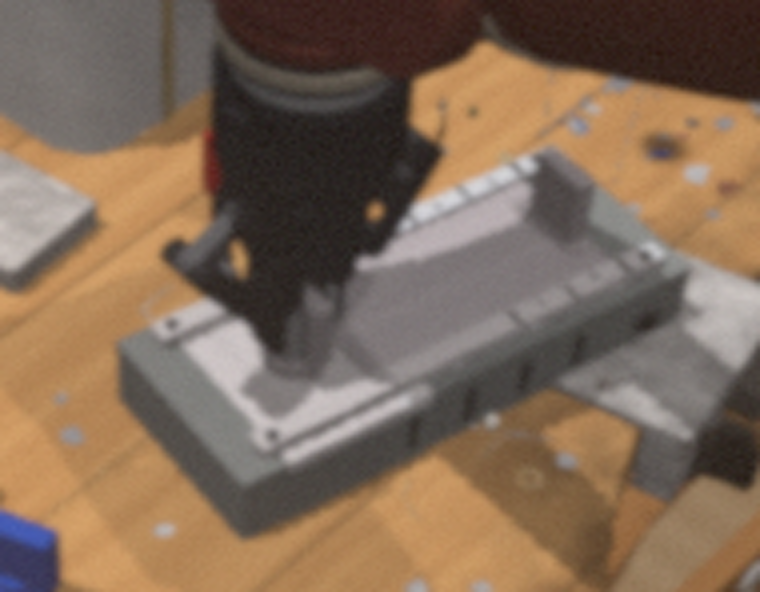

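The stop was felt just past parallel: side force and moment rise at yaw 1.43. I ease back 0.05 rad and lift.

```bash
python3 -m handwheel '[[[0,0,0,0,0,0.015,1],[0,0,0,0,0,0,1],[0,0,-0.01,0,0,0,1],[0,0,-0.01,0,0,0,1],[0,0,0,0,0,0,1]]]' >/dev/null
python3 -c "
from h import *
st(.5825,-.1,.0575,1.336)"
```

```text
t 7.5833 p [ 0.5826 -0.0998  0.0674] yaw 1.3858 zax [ 0.001  0.    -1.   ] F [-0.   0.6 -0.3] T [-0.01  0.03 -0.01] w 0.135 q [-0.3   0.13  1.82  0.    1.19 -1.68]
tool shift frac [-0.0004 -0.0001  0.0199]
tool z turn frac 0.0159
```

```bash
python3 -m handwheel '[[[0,0,-0.01,0,0,0,1],[0,0,-0.02,0,0,0,1],[0,0,-0.03,0,0,0,1],[0,0,-0.04,0,0,0,1],[0,0,-0.04,0,0,0,1],[0,0,-0.03,0,0,0,1],[0,0,-0.01,0,0,0,1],[0,0,0,0,0,0,1]]]' >/dev/null
python3 -c "
from h import *
st(.449,.192,.157,1.45)
im=bot.get_image('scene')[:,:,::-1]; cv2.imwrite('pics/f.png',cv2.resize(im[110:290,280:470],None,fx=3.7,fy=3.3,interpolation=cv2.INTER_CUBIC))"
```

```text
t 8.25 p [ 0.5836 -0.1003  0.1594] yaw 1.3857 zax [ 0.004 -0.001 -1.   ] F [-0.3 -0.  -0.6] T [ 0.01 -0.03  0.01] w 0.13 q [-0.3   0.03  1.76  0.    1.35 -1.68]
tool shift frac [ 0.525  -0.3723  0.003 ]
tool z turn frac -0.0205
```

View pics/f.png

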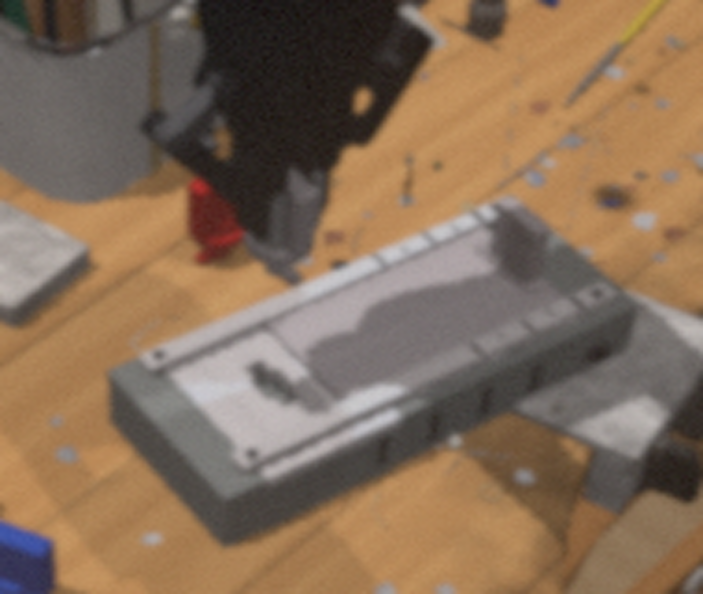

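The bolt is out and held, and the empty keyhole shows at crop (275,385). Next, over to the tray.

```bash
python3 -m handwheel '[[[0.02,-0.014,0,0,0,0,1],[0.045,-0.0316,0,0,0,0,1],[0.045,-0.0316,0,0,0,0,1],[0.045,-0.0316,0,0,0,0,1],[0.045,-0.0316,0,0,0,0,1],[0.045,-0.0316,0,0,0,0,1],[0.045,-0.0316,0,0,0,0,1],[0.045,-0.0316,0,0,0,0,1],[0.045,-0.0316,0,0,0,0,1],[0.045,-0.0316,0,0,0,0,1],[0.045,-0.0316,0,0,0,0,1],[0.045,-0.0316,0,0,0,0,1],[0.025,-0.0174,0,0,0,0,1],[0,0,0,0,0,0,1],[0,0,0,0,0,0,1]]]' >/dev/null
python3 -c "
from h import *
st(.447,.2,.032)
im=bot.get_image('scene')[:,:,::-1]; cv2.imwrite('pics/g.png',im)"
```

```text
t 9.55 p [0.4443 0.2008 0.1552] yaw 1.3876 zax [-0.003 -0.001 -1.   ] F [ 0.3 -1.  -0.2] T [-0.05  0.02  0.  ] w 0.13 q [ 0.27 -0.22  2.   -0.    1.37 -1.12]
tool shift frac [-2.000e-04  6.100e-03  2.465e-01]
```

View pics/g.png

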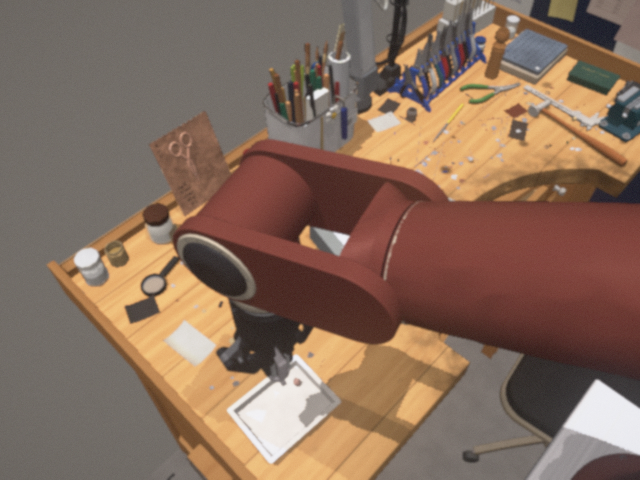

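```bash
python3 -m handwheel '[[[0,0,0.03,0,0,0,1],[0,0.003,0.045,0,0,0,1],[0,0,0.045,0,0,0,1],[0,0,0.045,0,0,0,1],[0,0,0.035,0,0,0,1],[0,0,0.025,0,0,0,1],[0,0,0.01,0,0,0,1],[0,0,0,0,0,0,1],[0,0,0,0,0,0,1]]]' >/dev/null
python3 -c "
from h import *
st(.447,.2,.030)"
```

```text
t 10.35 p [0.4477 0.1995 0.0394] yaw 1.3844 zax [-0. -0. -1.] F [ 0.6  0.3 -0.3] T [ 0.04 -0.04 -0.02] w 0.136 q [ 0.27 -0.07  2.07 -0.    1.13 -1.12]
tool shift frac [ 0.0008 -0.0016  0.0189]
```

```bash
python3 -m handwheel '[[[0,0,0.01,0,0,0,1],[0,0,0.006,0,0,0,1],[0,0,0,0,0,0,1],[0,0,0,0,0,0,1]]]' >/dev/null
python3 -c "
from h import *
st(.447,.2,.030)"
python3 -m handwheel '[[[0,0,0.004,0,0,0,1],[0,0,0,0,0,0,1],[0,0,0,0,0,0,1]]]' >/dev/null
python3 -c "
from h import *
st(.447,.2,.030)"
```

```text
t 10.6833 p [0.4474 0.2    0.0314] yaw 1.3855 zax [ 0.  0. -1.] F [ 0.3 -0.3 -1.2] T [ 0.02 -0.03  0.03] w 0.134 q [ 0.27 -0.05  2.08 -0.    1.12 -1.12]
tool shift frac [-0.0002 -0.0009  0.0029]
t 10.9333 p [0.448  0.2002 0.0306] yaw 1.3857 zax [ 0.001  0.    -1.   ] F [-2.  -1.1  5.3] T [-0.11  0.47 -0.02] w 0.133 q [ 0.27 -0.05  2.07 -0.    1.12 -1.12]
tool shift frac [-0.0009 -0.0019  0.0013]
```

Contact with the tray floor (5 N up). I ease off slightly and open partly.

```bash
python3 -m handwheel '[[[0,0,-0.002,0,0,0,1],[0,0,0,0,0,0,0.6],[0,0,0,0,0,0,0.4],[0,0,0,0,0,0,0.2],[0,0,0,0,0,0,0.2],[0,0,0,0,0,0,0.2],[0,0,0,0,0,0,0.2]]]' >/dev/null
python3 -c "
from h import *
st(.447,.2,.030)"
python3 -m handwheel '[[[0,0,-0.01,0,0,0,0.2],[0,0,-0.02,0,0,0,0.2],[0,0,-0.03,0,0,0,0.2],[0,0,-0.04,0,0,0,0.2],[0,0,-0.05,0,0,0,0.2],[0,0,-0.05,0,0,0,0.2],[0,0,-0.04,0,0,0,0.2],[0,0,-0.02,0,0,0,0.2],[0,0,0,0,0,0,0.2]]]' >/dev/null
python3 -c "
from h import *
st(.548,-.2365,.16,1.336)
for n in('top','scene'):
    im=bot.get_image(n)[:,:,::-1]
    u,v=map(int,proj(n,(.449,.192,.02)));cv2.imwrite('pics/i_%s.png'%n,cv2.resize(im[max(v-60,0):v+60,u-70:u+70],None,fx=5,fy=5,interpolation=cv2.INTER_CUBIC))"
```

```text
t 11.5167 p [0.4473 0.2    0.0301] yaw 1.3854 zax [-0. -0. -1.] F [-0.3 -0.6 -0. ] T [0.06 0.04 0.03] w 0.402 q [ 0.27 -0.05  2.08 -0.    1.12 -1.12]
tool shift frac [-0.     -0.0005  0.0003]
t 12.2667 p [0.4493 0.2006 0.1642] yaw 1.3855 zax [ 0.007  0.002 -1.   ] F [ 0.6 -0.3  0. ] T [-0.04 -0.02 -0.02] w 0.399 q [ 0.27 -0.23  1.99 -0.    1.37 -1.12]
tool shift frac [-0.8228  0.355   0.0081]
tool z turn frac 0.0158
```

View pics/i_scene.png

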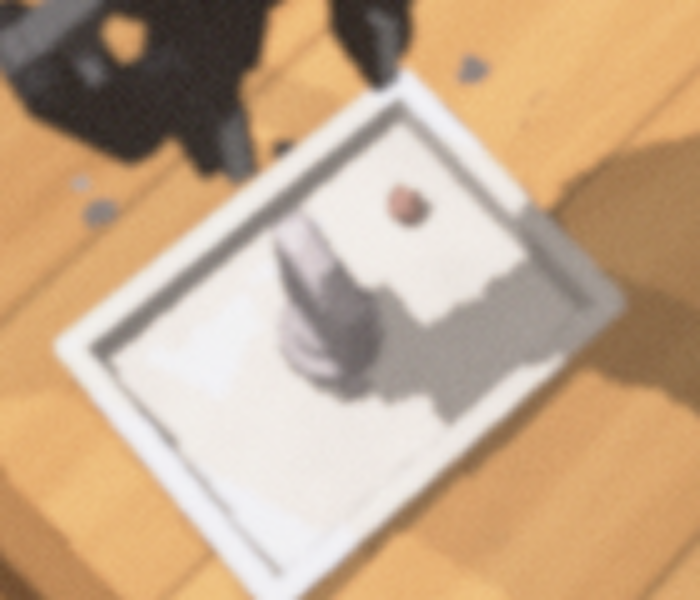

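View pics/i_top.png

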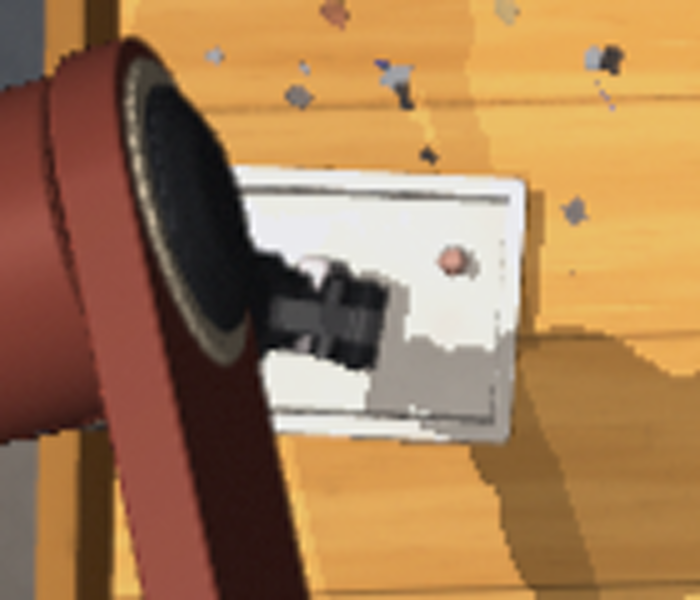

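The bolt stands in the tray at crop (325,310) and is released. Next I go over the thumb piece, target (0.5495, −0.2375).

```bash
python3 -m handwheel '[[[-0.03,0.013,0,0,0,0,-0.2],[-0.055,0.0239,0,0,0,0,-0.2],[-0.055,0.0239,0,0,0,0,-0.2],[-0.055,0.0239,0,0,0,0,-0.2],[-0.055,0.0239,0,0,0,0,-0.2],[-0.055,0.0239,0,0,0,0,-0.2],[-0.055,0.0239,0,0,0,0,-0.2],[-0.055,0.0239,0,0,0,0,-0.2],[-0.055,0.0239,0,0,0,0,-0.2],[-0.055,0.0239,0,0,0,0,-0.2],[-0.055,0.0239,0,0,0,0,-0.2],[-0.055,0.0239,0,0,0,0,-0.2],[-0.055,0.0239,0,0,0,0,-0.2],[-0.055,0.0239,0,0,0,0,-0.2],[-0.055,0.0239,0,0,0,0,-0.2],[-0.024,0.0107,0,0,0,0.0158,-0.2],[0,0,0,0,0,0,-0.2],[0,0,0,0,0,0,-0.2],[0,0,0,0,0,0,-0.2]]]' >/dev/null
python3 -c "
from h import *
st(.5495,-.2375,.06,1.336)
for n in('top','scene'):
    im=bot.get_image(n)[:,:,::-1]
    u,v=map(int,proj(n,(.55,-.2,.06)));cv2.imwrite('pics/j_%s.png'%n,cv2.resize(im[max(v-60,0):v+60,u-70:u+70],None,fx=5,fy=5,interpolation=cv2.INTER_CUBIC))"
```

```text
t 13.95 p [ 0.5466 -0.2369  0.1585] yaw 1.3368 zax [-0.003  0.002 -1.   ] F [ 0.9  0.6 -0.4] T [-0.01  0.03  0.04] w 0.607 q [-0.53  0.04  1.75  0.    1.35 -1.87]
tool shift frac [-0.0002  0.0066  0.1969]
tool z turn frac 0.0003
```

View pics/j_scene.png

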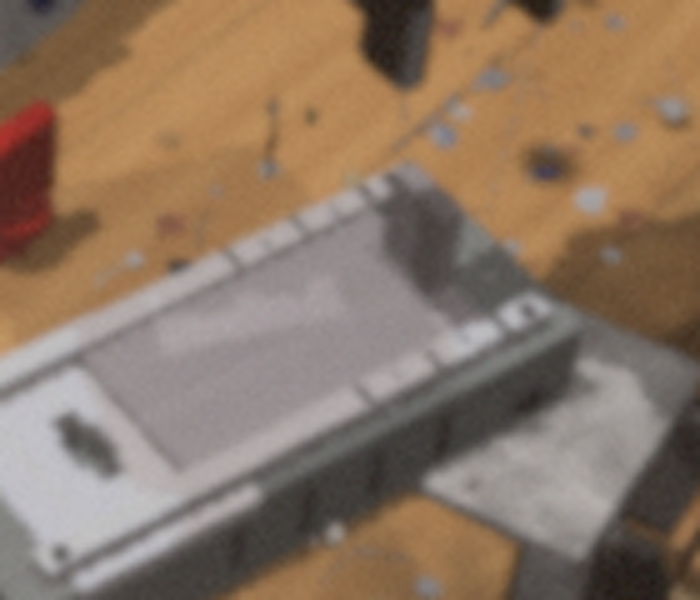

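View pics/j_top.png

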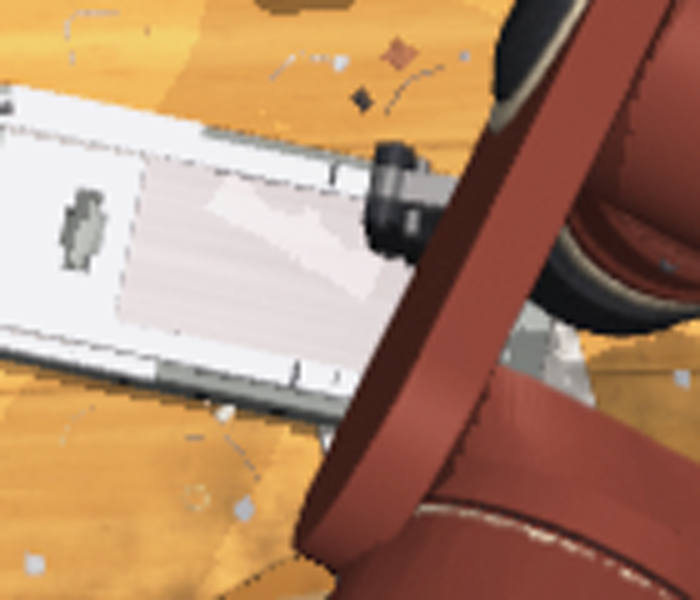

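Clear path, shutter still closed. I go down around the thumb piece.

```bash
python3 -m handwheel '[[[0,0.003,0.03,0,0,0,-0.2],[0,0.001,0.035,0,0,0,-0.2],[0,0,0.035,0,0,0,-0.2],[0,0,0.035,0,0,0,-0.2],[0,0,0.025,0,0,0,-0.2],[0,0,0.02,0,0,0,-0.2],[0,0,0.01,0,0,0,-0.2],[0,0,0,0,0,0,-0.2],[0,0,0,0,0,0,-0.2]]]' >/dev/null
python3 -c "
from h import *
st(.5495,-.2375,.06,1.336)
im=bot.get_image('scene')[:,:,::-1]
u,v=map(int,proj('scene',(.55,-.2,.06)));cv2.imwrite('pics/k.png',cv2.resize(im[max(v-60,0):v+60,u-70:u+70],None,fx=5,fy=5,interpolation=cv2.INTER_CUBIC))"
```

```text
t 14.8 p [ 0.5498 -0.2384  0.0657] yaw 1.3361 zax [ 0.001 -0.    -1.   ] F [ 0.4 -0.4 -0.1] T [-0.05  0.   -0.01] w 0.602 q [-0.53  0.15  1.8  -0.    1.19 -1.87]
tool shift frac [ 0.0017 -0.001   0.0115]
tool z turn frac 0.0
```

View pics/k.png

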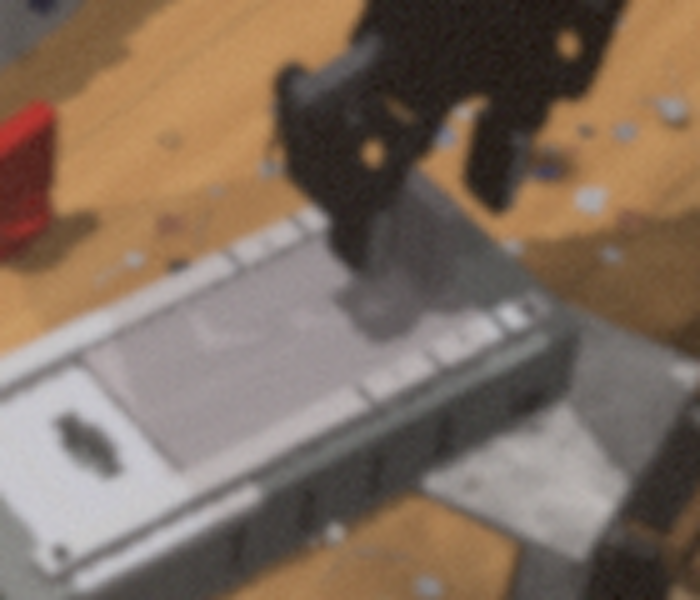

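The jaws straddle the piece. I lower 5 mm and close.

```bash
python3 -m handwheel '[[[0.001,0,0.009,0,0,0,-0.2],[0,0,0,0,0,0,0.2],[0,0,0,0,0,0,0.5],[0,0,0,0,0,0,1],[0,0,0,0,0,0,1],[0,0,0,0,0,0,1],[0,0,0,0,0,0,1],[0,0,0,0,0,0,1],[0,0,0,0,0,0,1],[0,0,0,0,0,0,1]]]' >/dev/null
python3 -c "
from h import *
st(.5495,-.2375,.06,1.336)
s=bot.get_state();print('along y',np.array(s['wrist_force'])[:2]@[np.sin(.235),np.cos(.235)])"
```

```text
t 15.6833 p [ 0.5498 -0.2377  0.0611] yaw 1.3358 zax [ 0.  0. -1.] F [-0.4  4.2  2.9] T [ 0.59  0.04 -0.17] w 0.107 q [-0.53  0.15  1.8   0.    1.18 -1.87]
tool shift frac [ 0.0002 -0.0007  0.0022]
tool z turn frac -0.0001
along y 4.015529924585114
```

Gripped (width 0.107, about 9–10 mm). Now I pull 30 mm along box +y, which is tool +x, in slow steps.

```bash
python3 -m handwheel '[[[0.003,0,0,0,0,0,1],[0.005,0,0,0,0,0,1],[0.005,0,0,0,0,0,1],[0.005,0,0,0,0,0,1],[0.005,0,0,0,0,0,1],[0.005,0,0,0,0,0,1],[0.005,0,0,0,0,0,1],[0.005,0,0,0,0,0,1],[0.005,0,0,0,0,0,1],[0.005,0,0,0,0,0,1],[0.005,0,0,0,0,0,1],[0.004,0,0,0,0,0,1],[0.003,0,0,0,0,0,1],[0,0,0,0,0,0,1],[0,0,0,0,0,0,1],[0,0,0,0,0,0,1]]]' >/dev/null
python3 -c "
from h import *
st(.5498+.03*np.sin(.235),-.2377+.03*np.cos(.235),.061,1.336)
s=bot.get_state();print('along y',np.array(s['wrist_force'])[:2]@[np.sin(.235),np.cos(.235)])
for n in('top','scene'):
    im=bot.get_image(n)[:,:,::-1]
    u,v=map(int,proj(n,(.56,-.2,.06)));cv2.imwrite('pics/l_%s.png'%n,cv2.resize(im[max(v-60,0):v+60,u-70:u+70],None,fx=5,fy=5,interpolation=cv2.INTER_CUBIC))"
```

```text
t 17.0167 p [ 0.5561 -0.2118  0.0612] yaw 1.3355 zax [-0.001 -0.006 -1.   ] F [-3.8 -9.5  3. ] T [-1.07  0.51 -0.21] w 0.107 q [-0.49  0.14  1.81 -0.01  1.18 -1.82]
tool shift frac [ 0.0066 -0.0002  0.0004]
tool z turn frac -0.0001
along y -10.176127619202216
```

View pics/l_scene.png

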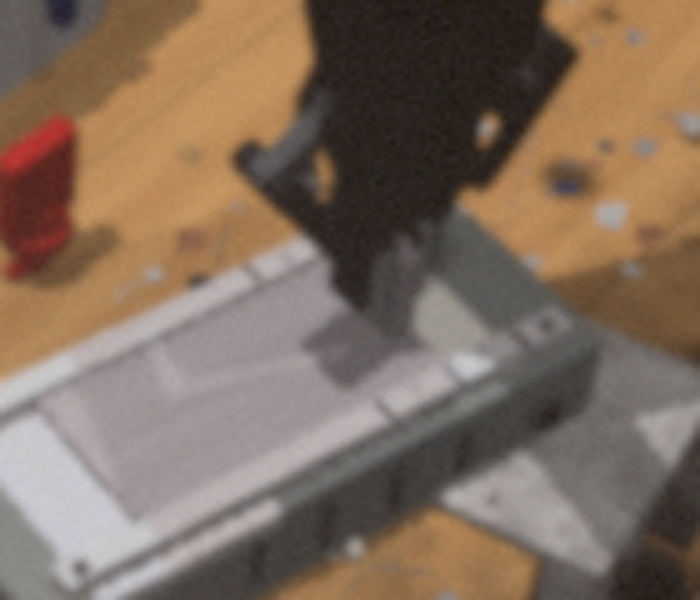

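View pics/l_top.png

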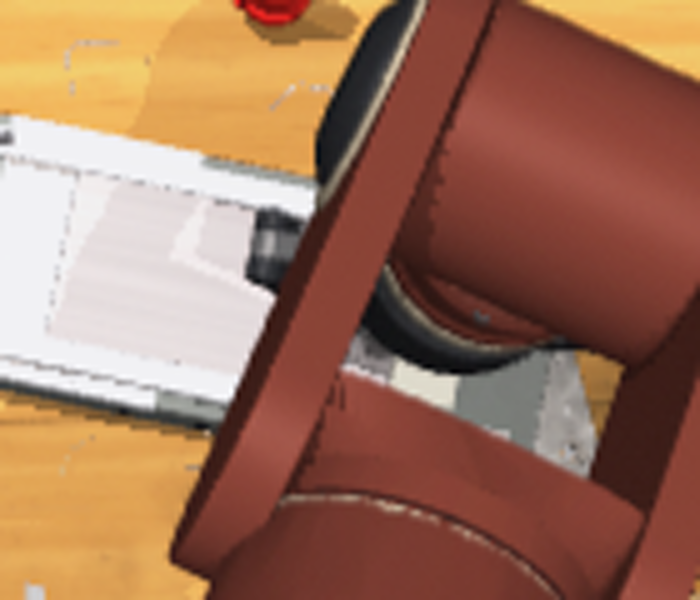

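TCP travel shows 26.6 mm (the arm yields to the spring), so I add 3 mm. Then I measure the plate's +y edge in the images.

```bash
python3 -m handwheel '[[[0.004,0,0,0,0,0,1],[0.003,0,0,0,0,0,1],[0,0,0,0,0,0,1],[0,0,0,0,0,0,1],[0,0,0,0,0,0,1]]]' >/dev/null
python3 -c "
from h import *
st(.5498+.03*np.sin(.235),-.2377+.03*np.cos(.235),.061,1.336)
s=bot.get_state();print('along y',np.array(s['wrist_force'])[:2]@[np.sin(.235),np.cos(.235)])
for n in('top','scene'):
    im=bot.get_image(n)[:,:,::-1];cv2.imwrite('pics/m_%s.png'%n,im)
im=cv2.imread('pics/m_top.png');old=cv2.imread('pics/top0.png')
a=np.vstack([x[200:265,315:415] for x in(old,im)]);cv2.imwrite('pics/mc_top.png',cv2.resize(a,None,fx=4.6,fy=4.6,interpolation=cv2.INTER_CUBIC)); print(a.shape)
a=cv2.imread('pics/m_scene.png')[165:265,300:460];cv2.imwrite('pics/mc_scene.png',cv2.resize(a,None,fx=5,fy=5,interpolation=cv2.INTER_CUBIC))
"
```

```text
t 17.5333 p [ 0.5569 -0.2085  0.0612] yaw 1.3355 zax [-0.001 -0.006 -1.   ] F [-3.3 -9.9  2. ] T [-1.12  0.53 -0.16] w 0.112 q [-0.48  0.14  1.81 -0.01  1.18 -1.81]
tool shift frac [-0.     -0.0003  0.0005]
tool z turn frac -0.0002
along y -10.412148875146672
(130, 100, 3)
```

View pics/mc_top.png

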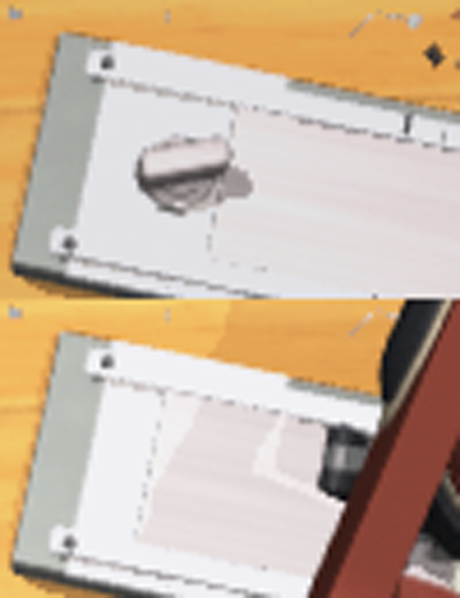

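View pics/mc_scene.png

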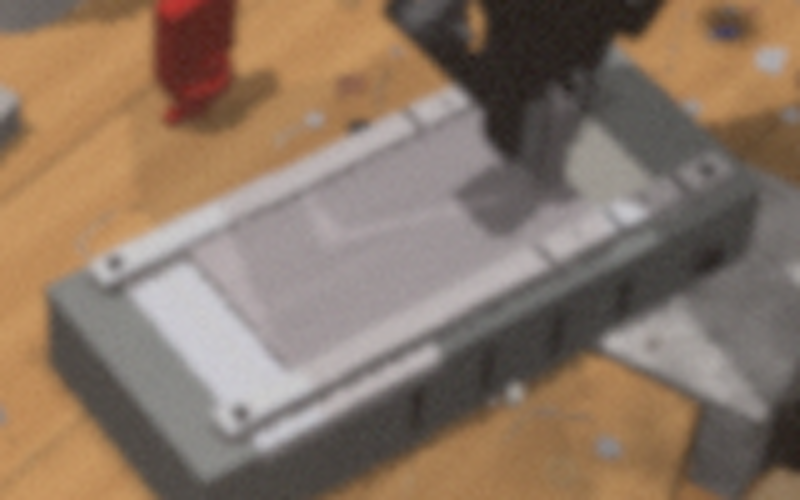

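```bash
python3 - <<'E'
from h import *
f=lambda x,y:(315+(x+.5)/4.6-.5,200+(y+.5)/4.6-.5)
e=np.array([np.sin(.235),np.cos(.235),0])
a=[onz('top',*f(*p),.05)@e for p in[(234,106),(211,260)]]; b=[onz('top',*f(*p),.05)@e for p in[(164,92),(139,240)]]
print(np.array(b)-a, np.mean(b)-np.mean(a))
g=onz('scene',300+340.5/4.7-.5,160+333.5/4.7-.5,.05)@e
h=onz('scene',300+290.5/5-.5,165+368.5/5-.5,.05)@e
print('scene',h-g)
# subpixel shift of edge: profile along box y, sampled across x in [-.025,.025]
org=np.array([.5641,-.1781,0]);ex=np.array([np.cos(.235),-np.sin(.235),0])
for n,c in(('top',('pics/top0.png','pics/m_top.png')),('scene',('pics/scene0.png','pics/m_scene.png'))):
    for fn,y0 in zip(c,(.062,.092)):
        im=cv2.imread(fn).astype(np.float32); ys=np.arange(y0-.012,y0+.012,.0005)
        xs=np.arange(-.027,-.008,.001) if 'top0' in fn or 'scene0' in fn else np.arange(-.027,.027,.001)
        pr=[]
        for y in ys:
            P=np.array([proj(n,org+ex*x+e*y+[0,0,.05]) for x in xs],np.float32)
            pr.append(cv2.remap(im,P[None,:,0],P[None,:,1],cv2.INTER_LINEAR).sum(2).mean())
        pr=np.array(pr); k=pr.argmin(); d=np.abs(np.diff(pr)).argmax()
        print(n,fn,'darkest',ys[k],pr[k],'step',ys[d],'ends',pr[0],pr[-1])
E
```

```text
[0.02946586 0.03045833] 0.029962092051435858
scene 0.029770829118106638
top pics/top0.png darkest 0.07350000000000002 606.71765 step 0.06050000000000001 ends 671.4181 606.71765Traceback (most recent call last):
  File "<stdin>", line 17, in <module>
  File "h.py", line 11, in proj
    c,M,o=cam(n); q=M.T@(np.array(p)-o); return c['cx']+c['fx']*q[0]/-q[2], c['cy']-c['fy']*q[1]/-q[2]
          ~~~^^^
  File "h.py", line 5, in cam
    c=bot.camera_info(n); return c,R.from_rotvec(c['rotation']).as_matrix(),np.array(c['xyz'])
ValueError: time passes only in moves, steps and waits
```

The images give 30.0 mm (top) and 29.8 mm (scene), and the TCP 30.0 mm, so all agree on half open. I hold briefly and do a last check of the surroundings.

```bash
python3 -m handwheel '[[[0,0,0,0,0,0,1],[0,0,0,0,0,0,1],[0,0,0,0,0,0,1],[0,0,0,0,0,0,1],[0,0,0,0,0,0,1],[0,0,0,0,0,0,1]]]' >/dev/null
python3 -c "
from h import *
st(.5498+.03*np.sin(.235),-.2377+.03*np.cos(.235),.061,1.336)
for n in('top','scene'):
    im=bot.get_image(n)[:,:,::-1];cv2.imwrite('pics/n_%s.png'%n,im)
a=cv2.imread('pics/n_top.png');b=cv2.imread('pics/top0.png')
cv2.imwrite('pics/n2.png',cv2.resize(np.hstack([b[125:350,150:380],a[125:350,150:380]]),None,fx=1.7,fy=1.7))
"
```

```text
t 18.1333 p [ 0.5569 -0.2086  0.0612] yaw 1.3354 zax [-0.001 -0.006 -1.   ] F [-2.8 -9.1  2.6] T [-1.15  0.51 -0.18] w 0.106 q [-0.48  0.14  1.81 -0.01  1.18 -1.81]
tool shift frac [ 0.     -0.0003  0.0005]
tool z turn frac -0.0002
```

View pics/n2.png

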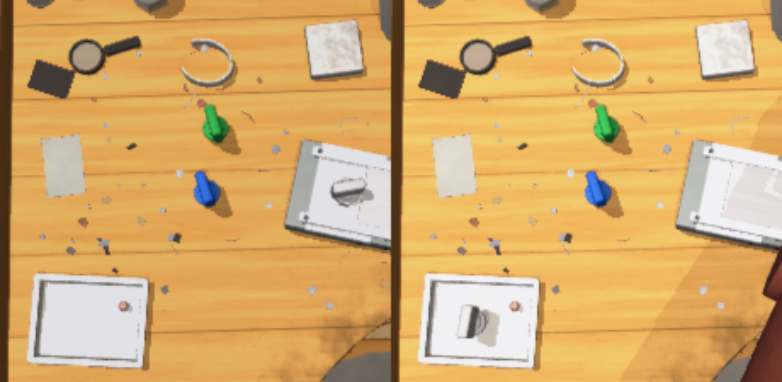

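View pics/n_scene.png

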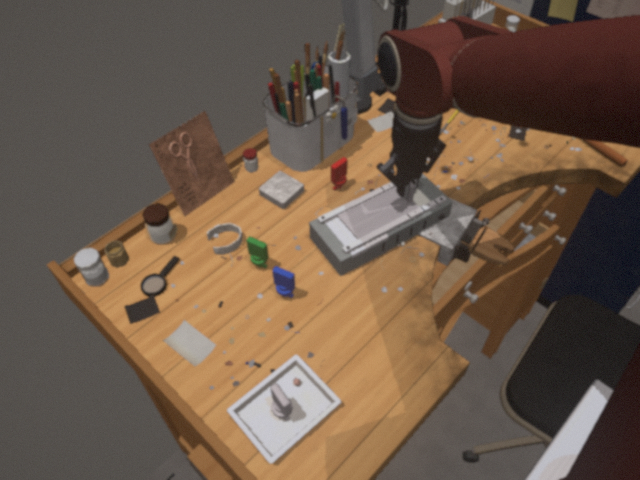

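The bolt stands in the tray at scene (282,403). The block, cuff and magnifier are where they were, and the shutter is held steady at half, so I hand in.

```bash
python3 -c "
from workcell import bot
print(bot.close_job())"
```

```text
the job is handed in; nothing more can be done
None
```

The job is done and handed in at about 18 s. The bare steel bolt was turned anticlockwise about 1.28 rad until I felt its stop. I eased it back 0.05 rad, lifted it out freely and left it standing upright in the white tray. The shutter was then opened by its thumb piece and is still gripped at half travel.

- **Shutter travel:** the arm's position gives 30.0 mm, and the plate edge gives 30.0 mm in the top view and 29.8 mm in the scene view. The hold was steady, with about 10 N of spring load on the wrist.
- **Surroundings:** the block, cuff, magnifier and coloured look-alikes look unmoved in the before and after pictures.
- **Failed check:** an extra automatic edge measurement stopped with an error before giving a usable result. I relied on the edge positions read by hand from the two pictures, which agree with the arm.

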